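Turn the hook pick round and fish the filter ring out from under the riser

TASK

A metal filter ring has slid deep under the clear acrylic riser, and the red-handled hook pick lies beside it handle-in, with only its hook end sticking out. Draw the pick fully out onto the open desk, set it down and let it go, take it again by the handle so that the hook leads, and use it to drag the ring out through the open front until the ring lies flat on the desk wholly clear of the riser; only the pick may touch the ring. Then lay the pick down (do not drop it) on the desk, out from under the riser and with its hook out of the ring, without bumping the riser or disturbing the jar, zoom lens, lens hood and L-bracket.

Things in the scene. Friction and masses are not known exactly. Their poses are not given: they have to be found in the camera images.
- riser: Clear acrylic riser, fixed: top sheet 240 deep, 310 wide, 5 thick (upper face 75 above the desk, underside 70) on two full-depth side walls, inner faces 300 apart; front and back open. Origin: on the desk under the middle of the front edge; x points inward from the front (riser spans x 0 to 240), y along the front edge, z up. The front faces the robot's right (-y of the world within 0.45 rad).
- pick: Hook pick, 285 long, 0.21 kg: red handle 120 long, 26 wide, 28 high, flat-sided; steel shaft 8 thick, axis 14 above the handle's underside, its end bent 90 deg straight down. Origin: centre of the handle's underside; x to the hook (butt -60, shaft from 60, hook rod 221, balance 45), z up. Lies flat, handle inside the riser, hook end 90 to 130 out of its front.
- hook_tip (a point): Lower end of the pick's downward hook, a rod 8 in diameter with a round end: 221 ahead of the pick's origin, 2 above the handle's underside, 12 below the shaft axis.
- butt (a point): Centre of the end face of the pick's handle, 60 behind the pick's origin and 14 above the handle's underside.
- filter_ring: Empty dark metal filter ring, no glass: outer diameter 78, inner 66, height 10, about 45 g, lying flat on the desk under the riser. Origin: centre of its underside; z is its axis.
- jar: Clip-top glass jar with orange seal and wire bail, 80 in diameter, 112 high, standing loose on top of the riser. Origin: centre of its underside. Leave it alone.
- lens: Compact black zoom lens, 69 in diameter, 78 high, standing loose on top of the riser. Origin: centre of its underside. Leave it alone.
- hood: Black plastic lens hood, a flared tube 82 in diameter and 38 high, loose on the desk. Origin: centre of its underside. Leave it alone.
- bracket: Aluminium L-bracket lying on its edge on the desk, legs 70 and 54 long, 4 thick, 25 high. Origin: on the desk within the L: long leg along its x from -25 to 45 at y = -23, short leg along y from -21 to 29 at x = -23. Leave it alone.

How it is judged:
By the outcome, as a careful person would: the job done as asked, in the order asked, and still so for the second after the job is handed in, with the robot touching nothing.
It also fails if it takes over 72 s, if anything falls off the work surface, if the arm or the gripper's body presses on something with over 40 N, if the wrist force passes 120 N, or if a joint passes its speed limit or range.

ROBOT

A 6-joint arm with a two-finger parallel gripper is mounted at the origin on the work surface. World frame = base frame: x ahead of the robot, y to its left, z up, the work surface at z = 0. Lengths are in mm, angles in degrees, forces in N, time in s.
With the tool pointing down it reaches from about 300 to 850 mm from the base axis. Payload 4.2 kg.
Tool frame: the origin (TCP) lies midway between the tips of the shut fingers; the grasp point (between the pads) lies 19 mm behind it (env.grip_depth is the distance from the TCP to the grasp point, in mm); z points along the fingers, y is the line along which they close (so a half turn about z gives the same grasp; the last joint's range is limited). The gripper opens to 91 mm and grips with 3 to 60 N. Pads are 32 mm wide; open, the fingers measure 118 mm over their backs; the gripper's body (76 mm by 178 mm) begins 60 mm behind the grasp point.
Start: joints at [67.724, 18.312, 89.639, -0, 72.044, -1.146], TCP at [207.289, 536.353, 213.976] pointing down, gripper open.
Joint ranges: [-177.97, 177.97], [-48.28, 115.42], [12.27, 149.76], [-77.06, 257.06], [2.81, 150.46], [-146.56, 146.56]. Speed limits (degrees/s): [147.25, 147.25, 180, 180, 180, 180].

INTERFACE

Orientations are given as [roll, pitch, yaw] about the fixed x, y, z axes, in that order (R = Rz(yaw) Ry(pitch) Rx(roll)).
In Python, from workcell import env, eyes gives the robot as it stands.
- The arm moves only by the tool send_rows, never from a script. Its argument "motion" is a list of rows, each a list of 7 numbers: the shift along the world's x, y, z normalised to -1 to 1, where 1 is 0.5 m, then the turn, a rotation vector about the world's x, y, z normalised to -1 to 1, where 1 is 60 degrees, then the opening, from -1 (shut) to 1 (fully open). A call has 1 to 20 rows; each row is the pose to reach, as a shift and turn from the pose commanded when the call began; what a row does not reach only later rows make up. A row lasts 1/8 s, in which the tool goes at most 62.5 mm and 10.7 degrees, less where a joint would pass 70% of its speed; a pose out of reach is approached as far as the arm can. A call with a number of a shift or a turn outside -1 to 1 is refused whole. A call with a gripper value outside its range is refused whole. The fingers move at their own pace and stop on an object; "squeeze" is the grip in N (left out, the last holds). Time passes only in rows, so rows that repeat a pose let the fingers close. It gives the time, the measured TCP pose, the force, the opening and the grip force at its end, in the units of the state.
- env.state(): the state, without advancing time (a new reading comes with each control period).
- eyes.grab_frame(name): name is "scene" or "top"; returns a dict with "pixels" (400x640x3 uint8, red, green, blue), "depth" (400x640 float32, mm along the optical axis (not along the pixel's ray), 0 where there is no reading), "fx", "fy", "cx", "cy" (pixels), "R" (3x3) and "t" (3): a world point X has camera coordinates R X + t. Camera axes: x right, y down, z forward; pixel columns grow to the right and rows downward; lengths in mm; the calibration is good to about 2 mm. A picture is of the moment at which its call begins.
- env.job_done(): hands the job in; it is judged then, once.
The state is a dict: "time_s": time; "qpos": joint angles; "qvel": joint speeds; "effort": joint torques, N m; "ee_pos": TCP position; "ee_rot": TCP orientation; "force": force on the tool from outside, world axes, zero at the start; "torque": the same for the moment, N m; "gripper_width": finger opening in mm; "gripper_force": force on a finger pad.
Only numpy, scipy, OpenCV 4.12 (cv2) and the standard library are available. Lean on these libraries where they do the work, as an engineer would, in place of code of your own. Each camera call takes 0.05 s, during which the arm holds its last target. There are 200 camera calls.

## Working session

There is one attempt and no reset: what is moved stays moved. The work goes in short steps, Python scripts to look and compute and a tool call to move; the robot and the scene stay as the last step left them, time stands still between calls to the robot, and variables do not carry over. Pictures are saved under pics/ and viewed, at most 13 in all, crops included, and the job is handed in when it is done.

Besides the shell and the picture viewer there is one more tool, called after "Request:" by a JSON object that holds its "method" and its "body", one argument or row to a line. send_rows: Moves the arm, as the interface text tells. Its arguments: {"type":"object","properties":{"motion":{"type":"array"},"squeeze":{"type":"number"}},"required":["motion"]}

```bash
ls; mkdir -p pics
python3 - <<'E'
from workcell import env, eyes
import cv2,numpy as np
for n in("scene","top"):
    f=eyes.grab_frame(n); np.savez(f"{n}0.npz",**f); cv2.imwrite(f"pics/{n}0.png",f["pixels"][:,:,::-1])
    R,t=np.array(f["R"]),np.array(f["t"]); print(n,f["fx"],f["cx"],f["cy"],(-R.T@t).round(),R.round(2).tolist())
print(env.state())
E
```

```text
pics
scene 451.43413779514526 314.410635042025 196.1430665976908 [1115. -713.  840.] [[0.76, 0.64, -0.02], [0.4, -0.49, -0.77], [-0.51, 0.58, -0.63]]
top 375.17560639999016 317.61957646318467 200.1565364803758 [ 381.   -2. 1076.] [[0.01, -1.0, 0.03], [-0.99, -0.01, -0.11], [0.11, -0.03, -0.99]]
{'time_s': 0.1, 'qpos': array([ 6.77230819e+01,  1.83474655e+01,  8.96977553e+01, -8.56041857e-04,
        7.20411179e+01, -1.14610746e+00]), 'qvel': array([ 0.00280229, -0.08309266, -0.22208567,  0.01139048,  0.09240143,
        0.04709981]), 'effort': array([ 9.53774033e-04, -4.13332057e+01, -2.32506770e+01,  7.29594030e-02,
        4.22491855e-02, -5.19070159e-05]), 'ee_pos': array([207.1321092 , 535.94411235, 213.2207197 ]), 'ee_rot': array([-1.79913662e+02, -9.13174383e-04,  1.58869453e+02]), 'force': array([-0.76951266,  0.66125988,  0.75175155]), 'torque': array([ 0.02347572,  0.03557689, -0.01672144]), 'gripper_force': 0.0, 'gripper_width': 91.14416841778353}
```

View pics/scene0.png

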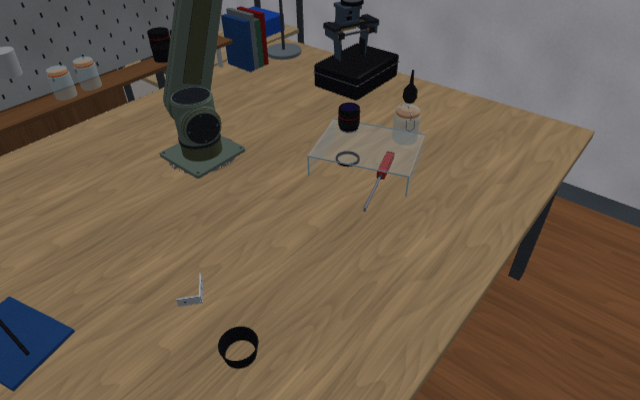

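View pics/top0.png

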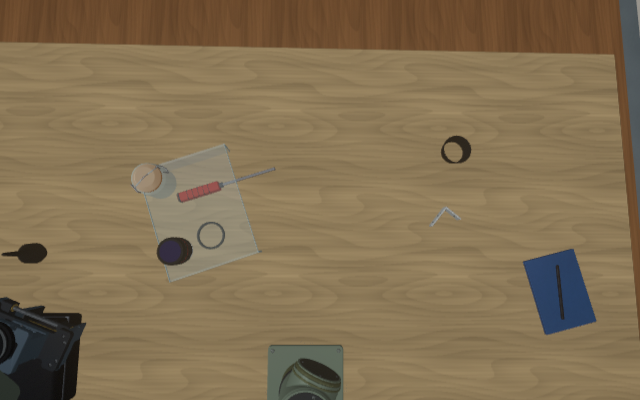

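The top view shows the riser at about (138–260,146–281) with its front facing right. The pick's handle is near (198,191), its hook tip near (275,169), and the ring near (211,235). The hood (456,150) and bracket (446,215) are far off to the right.

```bash
cat > h.py <<'E'
import numpy as np,cv2
def w(f,uv,z):
    uv=np.atleast_2d(np.asarray(uv,float)); R=np.array(f["R"]);t=np.array(f["t"])
    c=-R.T@t; d=np.c_[(uv[:,0]-f["cx"])/f["fx"],(uv[:,1]-f["cy"])/f["fy"],np.ones(len(uv))]@R
    return c+d*((z-c[2])/d[:,2])[:,None]
def red(f):
    p=np.asarray(f["pixels"]).astype(int); return (p[...,0]>110)&(p[...,0]-p[...,1]>55)&(p[...,0]-p[...,2]>50)
E
python3 - <<'E'
from h import *
f=dict(np.load("top0.npz"))
p=f["pixels"]
cv2.imwrite("pics/topz.png",cv2.resize(p[135:290,120:290],None,fx=4.6,fy=3.8,interpolation=cv2.INTER_CUBIC)[:,:,::-1])
m=red(f); m[:170]=0;m[:,:170]=0;m[215:]=0;m[:,240:]=0
v,u=np.nonzero(m); X=w(f,np.c_[u,v],24)[:,:2]
print(len(u),u.min(),u.max(),v.min(),v.max()); r=cv2.minAreaRect(X.astype(np.float32)); print(r)
d=f["depth"]
for a in [(275,169),(250,175),(200,190),(240,220),(211,222),(147,178),(174,251),(228,146)]:
    q=w(f,a,0)[0]; print(a,d[a[1],a[0]],q.round(1),w(f,a,75)[0].round(1))
# height map
E
```

```text
259 179 218 182 200
((525.0692749023438, 303.24591064453125), (22.020681381225586, 109.48605346679688), 18.501218795776367)
(275, 169) 1082.3688 [594.2  92.4   0. ] [579.4  85.8  75. ]
(250, 175) 1068.7372 [575.7 164.2   0. ] [562.2 152.7  75. ]
(200, 190) 1003.2947 [530.5 306.    0. ] [520.1 284.5  75. ]
(240, 220) 999.9635 [445.2 189.3   0. ] [440.8 176.   75. ]
(211, 222) 992.2148 [438.9 271.2   0. ] [434.9 252.2  75. ]
(147, 178) 893.585 [563.9 458.2   0. ] [551.1 426.1  75. ]
(174, 251) 907.1041 [356.7 371.4   0. ] [358.4 345.4  75. ]
(228, 146) 1097.1495 [660.8 230.3   0. ] [641.3 214.1  75. ]
```

View pics/topz.png

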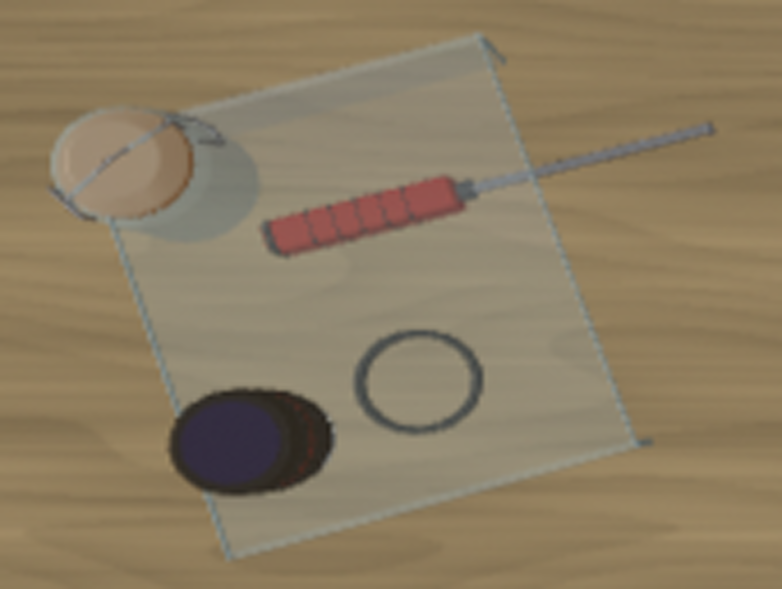

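Run:
```python
from h import *
f=dict(np.load("top0.npz"))
P=lambda x,y,z:w(f,(120+x/4.6,135+y/3.8),z)[0,:2]
FF,FN,BN=P(483,36,75),P(635,443,75),P(228,557,75)
print("corners",FF,FN,BN,np.linalg.norm(FF-FN),np.linalg.norm(BN-FN)); 
a=FN-FF; print("front dir",np.degrees(np.arctan2(a[1],a[0])), "depth dir",np.degrees(np.arctan2(*(BN-FN)[::-1])))
print("feet",P(503,62,0),P(650,442,0))
ring=P(419,381,5); print("ring",ring, [P(356,381,5)-P(484,381,5)],P(419,331,5)-P(419,434,5))
tip=P(712,127,14);butt=P(266,239,20);hf=P(474,190,14); print("hook",tip,"butt",butt,"hf",hf,np.linalg.norm(tip-butt))
d=tip-butt;print(np.degrees(np.arctan2(d[1],d[0])))
ang=np.arctan2(*(BN-FN)[::-1]); o=(FF+FN)/2
for q in (ring,tip,butt,hf): r=q-o; print("riser frame",r@[np.cos(ang),np.sin(ang)],r@[-np.sin(ang),np.cos(ang)])
# second view
g=dict(np.load("scene0.npz")); print("scene tip",w(g,(365,209),4),"ring",w(g,(347.5,158.5),5))
m=red(g);m[:,:360]=0;m[:,410:]=0;m[:140]=0;m[190:]=0;v,u=np.nonzero(m);print(len(u),cv2.minAreaRect(w(g,np.c_[u,v],20)[:,:2].astype(np.float32)))
```

```text
corners [645.45292552 222.34519711] [357.92581788 126.3277728 ] [279.74470023 353.01033208] 303.1355858293884 239.7858833227186
front dir -161.53366186844076 depth dir 109.02893070450823
feet [645.02066834 225.88426648] [356.95645443 126.74370716]
ring [401.26911198 268.28587076] [array([-0.47082811, 77.90757327])] [76.12356763  2.84510586]
hook [593.10678816  91.83471966] butt [504.83022514 361.02158537] hf [543.57133963 237.60471434] 283.291934670797
-71.84372443888573
riser frame 121.55701142513642 64.30092246442167
riser frame -107.79961995875696 -59.52249360826094
riser frame 175.45945711040915 -63.83706281587813
riser frame 46.15544894534358 -60.221612555975135
scene tip [[592.56949595 100.43159412   4.        ]] ring [[405.31126962 267.78999224   5.        ]]
116 ((520.5506591796875, 316.00048828125), (23.39287567138672, 96.77833557128906), 19.487932205200195)
```

Request:
{"method": "send_rows", "body": {
  "motion": [
    [0,0,0.1,0,0,0,0],
    [0,0,0.2,0,0,0,0],
    [0.1,-0.11,0.22,0,0,-0.15,0],
    [0.19,-0.21,0.22,0,0,-0.3,0],
    [0.28,-0.31,0.22,0,0,-0.45,0],
    [0.37,-0.41,0.22,0,0,-0.6,0],
    [0.46,-0.51,0.22,0,0,-0.7,0],
    [0.55,-0.61,0.22,0,0,-0.84,0],
    [0.64,-0.71,0.2,0,0,-0.84,0],
    [0.7,-0.78,0.16,0,0,-0.84,0],
    [0.751,-0.828,0.1,0,0,-0.84,0],
    [0.751,-0.828,0,0,0,-0.84,0],
    [0.751,-0.828,-0.1,0,0,-0.84,0],
    [0.751,-0.828,-0.2,0,0,-0.84,0],
    [0.751,-0.828,-0.25,0,0,-0.84,0],
    [0.751,-0.828,-0.25,0,0,-0.84,0],
    [0.751,-0.828,-0.25,0,0,-0.84,0]
  ],
  "squeeze": 25
}}

```text
time_s: 2.22
ee_pos: [583.6, 122.6, 90.1]
ee_rot: [179.9, 0.0, 108.5]
force: [0.0, 0.7, 0.7]
gripper_width: 45.8
gripper_force: 0.0
```

Run:
```python
from workcell import env, eyes
import cv2,numpy as np
a=eyes.grab_frame("scene")["pixels"][120:250,290:460];b=eyes.grab_frame("top")["pixels"][120:250,150:320]
cv2.imwrite("pics/a1.png",cv2.resize(np.vstack([a,b]),None,fx=2.3,fy=2.3,interpolation=cv2.INTER_CUBIC)[:,:,::-1])
print(env.state())
```

```text
{'time_s': 2.325, 'qpos': array([ 1.07531880e+01,  2.58619339e+01,  9.68432767e+01, -1.59537168e-03,
        5.71056747e+01, -7.71748062e+00]), 'qvel': array([ 0.0206271 , -0.16939808,  0.2021703 , -0.05521076, -0.07184097,
        0.01290694]), 'effort': array([-1.07695180e-02, -4.45649529e+01, -1.99019819e+01,  5.94049226e-02,
        4.59727168e-02, -2.19454756e-05]), 'ee_pos': array([583.90779158, 122.5895799 ,  90.65278773]), 'ee_rot': array([1.79812778e+02, 2.67261809e-02, 1.08471489e+02]), 'force': array([ 0.01438684, -0.41527571,  0.19603755]), 'torque': array([-0.05359285, -0.01486603, -0.01076433]), 'gripper_force': 0.0, 'gripper_width': 45.75917841884256}
```

View pics/a1.png

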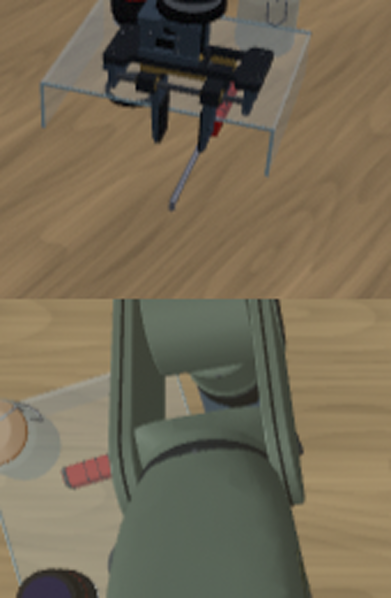

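The gripper straddles the pick's shaft in front of the riser: fingers at about (160,120) and (207,130) in the crop, tip at (172,205). I'm lowering it now and closing.

Request:
{"method": "send_rows", "body": {
  "motion": [
    [0,0,-0.07,0,0,0,0],
    [0,0,-0.12,0,0,0,0],
    [0,0,-0.15,0,0,0,0],
    [0,0,-0.168,0,0,0,0],
    [0,0,-0.168,0,0,0,0],
    [0,0,-0.168,0,0,0,-0.5],
    [0,0,-0.168,0,0,0,-1],
    [0,0,-0.168,0,0,0,-1],
    [0,0,-0.168,0,0,0,-1],
    [0,0,-0.168,0,0,0,-1],
    [0,0,-0.168,0,0,0,-1],
    [0,0,-0.168,0,0,0,-1]
  ],
  "squeeze": 25
}}

```text
time_s: 3.82
ee_pos: [583.1, 122.5, 5.1]
ee_rot: [180.0, -0.0, 108.5]
force: [0.7, -0.1, 0.3]
gripper_width: 7.4
gripper_force: 25.0
```

Request:
{"method": "send_rows", "body": {
  "motion": [
    [0.005,-0.014,0,0,0,0,-1],
    [0.014,-0.042,0,0,0,0,-1],
    [0.025,-0.075,0,0,0,0,-1],
    [0.037,-0.108,0,0,0,0,-1],
    [0.048,-0.141,0,0,0,0,-1],
    [0.059,-0.174,0,0,0,0,-1],
    [0.07,-0.207,0,0,0,0,-1],
    [0.082,-0.24,0,0,0,0,-1],
    [0.093,-0.273,0,0,0,0,-1],
    [0.104,-0.306,0,0,0,0,-1],
    [0.115,-0.339,0,0,0,0,-1],
    [0.127,-0.372,0,0,0,0,-1],
    [0.138,-0.405,0,0,0,0,-1],
    [0.147,-0.432,0,0,0,0,-1],
    [0.153,-0.45,0,0,0,0,-1],
    [0.155,-0.454,0,0,0,0,-1],
    [0.155,-0.454,0,0,0,0,-1]
  ]
}}

```text
time_s: 5.95
ee_pos: [660.5, -105.1, 5.1]
ee_rot: [180.0, 0.1, 108.5]
force: [0.8, -2.5, 0.3]
gripper_width: 7.3
gripper_force: 25.0
```

Run:
```python
from workcell import env, eyes
import cv2,numpy as np
from h import *
f=eyes.grab_frame("scene");a=f["pixels"][120:300,260:460]
cv2.imwrite("pics/a2.png",cv2.resize(a,None,fx=3,fy=3,interpolation=cv2.INTER_CUBIC)[:,:,::-1])
m=red(f);m[:,:300]=0;m[:,420:]=0;m[:140]=0;m[280:]=0;v,u=np.nonzero(m);print(len(u),cv2.minAreaRect(w(f,np.c_[u,v],20)[:,:2].astype(np.float32)))
```

```text
216 ((598.3511962890625, 80.1498031616211), (25.08335304260254, 110.001953125), 18.09438133239746)
```

View pics/a2.png

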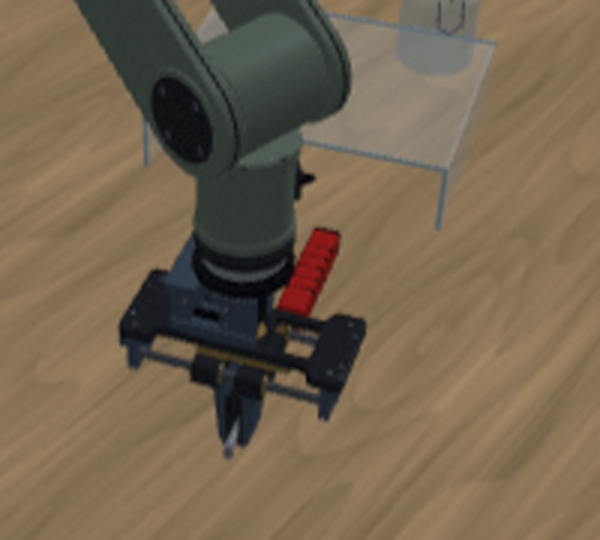

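The handle (crop 325,240 to 290,310) is wholly in front of the riser. I'll turn the pick on the desk so the regrasp stays inside joint 6's range.

Request:
{"method": "send_rows", "body": {
  "motion": [
    [0,0,0,0,0,0.04,-1],
    [0,0,0,0,0,0.1,-1],
    [0,0,0,0,0,0.18,-1],
    [0,0,0,0,0,0.26,-1],
    [0,0,0,0,0,0.34,-1],
    [0,0,0,0,0,0.42,-1],
    [0,0,0,0,0,0.5,-1],
    [0,0,0,0,0,0.58,-1],
    [0,0,0,0,0,0.66,-1],
    [0,0,0,0,0,0.74,-1],
    [0,0,0,0,0,0.82,-1],
    [0,0,0,0,0,0.9,-1],
    [0,0,0,0,0,0.96,-1],
    [0,0,0,0,0,1,-1],
    [0,0,0,0,0,1,-1],
    [0,0,0,0,0,1,-0.8],
    [0,0,0,0,0,1,-0.5],
    [0,0,0,0,0,1,-0.4],
    [0,0,0,0,0,1,-0.4]
  ]
}}

```text
time_s: 8.38
ee_pos: [660.3, -104.7, 5.0]
ee_rot: [180.0, -0.0, 168.5]
force: [-0.1, -0.7, 0.1]
gripper_width: 27.1
gripper_force: 0.0
```

Request:
{"method": "send_rows", "body": {
  "motion": [
    [0,0,0.04,0,0,0,-0.4],
    [0,0,0.1,0,0,0,-0.2],
    [0,0,0.2,0,0,0,0.2],
    [0,0.1,0.3,0,0,0,0.2],
    [0,0.2,0.3,0,0,0,0.2],
    [0,0.3,0.3,0,0,0,0.2],
    [0,0.4,0.3,0,0,0,0.2],
    [0,0.4,0.3,0,0,0,0.2],
    [0,0.4,0.3,0,0,0,0.2]
  ]
}}

```text
time_s: 9.5
ee_pos: [660.2, 95.1, 154.8]
ee_rot: [-180.0, -0.0, 168.5]
force: [0.2, 0.3, 0.5]
gripper_width: 54.7
gripper_force: 0.0
```

Run:
```python
from workcell import env, eyes
import cv2,numpy as np
from h import *
for n in ("scene","top"):
    f=eyes.grab_frame(n); np.savez(n+"1.npz",**f)
    m=red(f)
    if n=="scene": m[:,:250]=0;m[:,420:]=0;m[:140]=0;m[300:]=0
    else: m[:,:230]=0;m[:,400:]=0;m[:120]=0
    v,u=np.nonzero(m.astype(np.uint8))
    print(n,len(u),u.min(),u.max(),v.min(),v.max(),cv2.minAreaRect(w(f,np.c_[u,v],24)[:,:2].astype(np.float32)))
cv2.imwrite("pics/a3.png",cv2.resize(f["pixels"][120:290,120:400],None,fx=2.8,fy=2.8,interpolation=cv2.INTER_CUBIC)[:,:,::-1])
```

```text
scene 193 280 310 205 228 ((475.896484375, -64.05690002441406), (23.035120010375977, 110.11972045898438), 78.02278900146484)
top 356 322 337 190 229 ((475.2998352050781, -64.74894714355469), (26.134605407714844, 112.7250747680664), 78.17912292480469)
```

View pics/a3.png

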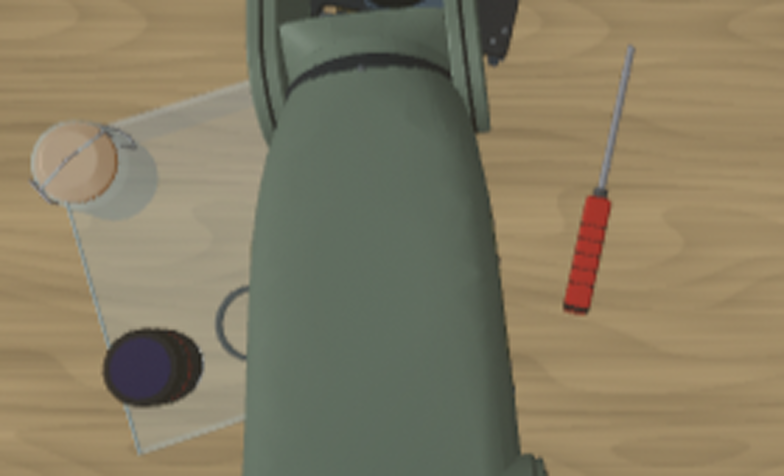

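The released pick lies free on the desk, with the handle at crop (587,255), the hook at (631,47), and no tilt.

Run:
```python
from h import *
f=dict(np.load("top1.npz"))
P=lambda x,y,z:w(f,(120+x/2.8-.3,120+y/2.8-.3),z)[0,:2]
tip=P(631,46,14);b=P(576,312,20);d=(tip-b)/np.linalg.norm(tip-b)
print(tip,b,np.linalg.norm(tip-b),np.degrees(np.arctan2(d[1],d[0])),"origin from tip",tip-225*d,"from butt",b+60*d)
```

```text
[ 690.98883128 -110.53263797] [414.48189032 -53.81369856] 282.2642848194802 -11.592089292074652 origin from tip [470.57815567 -65.32053692] from butt [473.25807048 -65.87025884]
```

Request:
{"method": "send_rows", "body": {
  "motion": [
    [-0.02,-0.02,0,0,0,-0.1,0.2],
    [-0.04,-0.04,0,0,0,-0.25,0.2],
    [-0.06,-0.06,0,0,0,-0.4,0.2],
    [-0.08,-0.07,0,0,0,-0.55,0.2],
    [-0.1,-0.09,0,0,0,-0.7,0.2],
    [-0.12,-0.1,0,0,0,-0.85,0.2],
    [-0.126,-0.106,0,0,0,-1,0.2]
  ]
}}

```text
time_s: 10.48
ee_pos: [596.7, 40.5, 155.1]
ee_rot: [-180.0, 0.0, 108.0]
force: [-0.3, 0.8, 0.2]
gripper_width: 54.5
gripper_force: 0.0
```

Request:
{"method": "send_rows", "body": {
  "motion": [
    [-0.02,-0.02,0,0,0,-0.15,0.2],
    [-0.04,-0.04,0,0,0,-0.3,0.2],
    [-0.06,-0.06,0,0,0,-0.45,0.2],
    [-0.08,-0.07,0,0,0,-0.6,0.2],
    [-0.1,-0.09,0,0,0,-0.75,0.2],
    [-0.12,-0.1,0,0,0,-0.9,0.2],
    [-0.126,-0.106,0,0,0,-1,0.2]
  ]
}}

```text
time_s: 11.35
ee_pos: [533.5, -12.3, 155.2]
ee_rot: [180.0, 0.0, 48.1]
force: [0.6, 0.1, -0.4]
gripper_width: 54.8
gripper_force: 0.0
```

Request:
{"method": "send_rows", "body": {
  "motion": [
    [-0.02,-0.02,0,0,0,-0.15,0.2],
    [-0.04,-0.04,0,0,0,-0.3,0.2],
    [-0.06,-0.06,0,0,0,-0.45,0.2],
    [-0.08,-0.07,0,0,0,-0.6,0.2],
    [-0.1,-0.09,0,0,0,-0.75,0.2],
    [-0.12,-0.1,0,0,0,-0.9,0.2],
    [-0.125,-0.109,0,0,0,-1,0.2],
    [-0.125,-0.109,-0.08,0,0,-1,0.2],
    [-0.125,-0.109,-0.12,0,0,-1,0.2],
    [-0.125,-0.109,-0.12,0,0,-1,0.2]
  ]
}}

```text
time_s: 12.6
ee_pos: [470.4, -66.0, 93.9]
ee_rot: [180.0, 0.2, -11.6]
force: [0.2, 0.7, -0.3]
gripper_width: 54.5
gripper_force: 0.0
```

Run:
```python
from workcell import env, eyes
import cv2,numpy as np
f=eyes.grab_frame("scene");a=f["pixels"][150:300,200:400]
cv2.imwrite("pics/a4.png",cv2.resize(a,None,fx=3,fy=3,interpolation=cv2.INTER_CUBIC)[:,:,::-1])
s=env.state();print(s["qpos"],s["ee_pos"],s["ee_rot"],s["time_s"])
```

```text
[-9.34046998e+00  1.61366173e+01  1.12143609e+02 -1.28880005e-02
  5.17544720e+01  9.22892164e+01] [471.5498554  -65.9668642   95.00551633] [ 1.79988505e+02  3.42669720e-02 -1.16217087e+01] 12.65
```

View pics/a4.png

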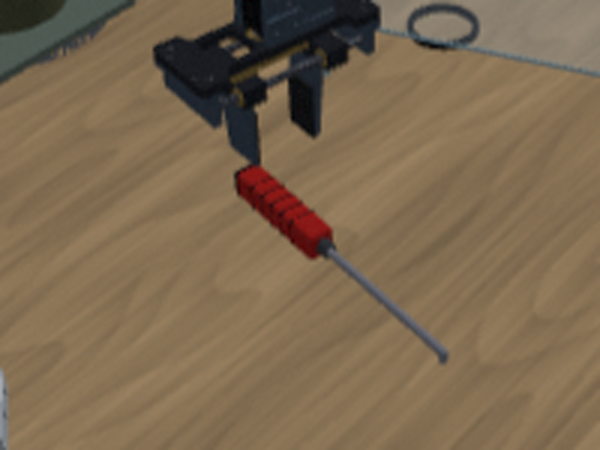

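The fingers are above the handle (crop about 235–320,110–165), aligned across it, so I'm going down to grip.

Request:
{"method": "send_rows", "body": {
  "motion": [
    [0,0,-0.07,0,0,0,0.2],
    [0,0,-0.12,0,0,0,0.2],
    [0,0,-0.16,0,0,0,0.2],
    [0,0,-0.182,0,0,0,0.2],
    [0,0,-0.182,0,0,0,0.2],
    [0,0,-0.182,0,0,0,-0.2],
    [0,0,-0.182,0,0,0,-0.6],
    [0,0,-0.182,0,0,0,-1],
    [0,0,-0.182,0,0,0,-1],
    [0,0,-0.182,0,0,0,-1],
    [0,0,-0.182,0,0,0,-1]
  ],
  "squeeze": 40
}}

```text
time_s: 14.02
ee_pos: [472.1, -65.1, 4.4]
ee_rot: [180.0, -0.0, -11.5]
force: [-0.7, 0.9, 6.0]
gripper_width: 25.4
gripper_force: 40.0
```

Request:
{"method": "send_rows", "body": {
  "motion": [
    [0,0,0.02,0,0,0,-1],
    [0,0,0.05,0,0,0,-1],
    [0.02,-0.015,0.05,0,0,0.1,-1],
    [0.04,-0.03,0.05,0,0,0.22,-1],
    [0.06,-0.045,0.05,0,0,0.34,-1],
    [0.08,-0.06,0.05,0,0,0.46,-1],
    [0.1,-0.07,0.05,0,0,0.58,-1],
    [0.11,-0.075,0.05,0,0,0.7,-1],
    [0.11,-0.075,0.05,0,0,0.82,-1],
    [0.11,-0.075,0.05,0,0,0.92,-1],
    [0.11,-0.075,0.05,0,0,1,-1]
  ]
}}

```text
time_s: 15.4
ee_pos: [526.3, -102.6, 28.8]
ee_rot: [-180.0, 0.0, 48.6]
force: [-0.4, 0.2, -1.8]
gripper_width: 25.4
gripper_force: 40.0
```

Request:
{"method": "send_rows", "body": {
  "motion": [
    [0,0,0,0,0,0.1,-1],
    [0,0,0,0,0,0.22,-1],
    [0,0,0,0,0,0.34,-1],
    [0,0,0,0,0,0.46,-1],
    [0,0,0,0,0,0.58,-1],
    [0,0,0,0,0,0.7,-1],
    [0,0,0,0,0,0.82,-1],
    [0,0,0,0,0,0.92,-1],
    [0,0,0,0,0,0.98,-1],
    [0,0,0,0,0,1,-1],
    [0,0,0,0,0,1,-1],
    [0,0,0,0,0,1,-1]
  ]
}}

```text
time_s: 16.9
ee_pos: [526.7, -102.6, 29.0]
ee_rot: [-180.0, -0.0, 108.4]
force: [0.2, 0.4, -2.4]
gripper_width: 25.6
gripper_force: 40.0
```

Run:
```python
from workcell import env, eyes
import cv2,numpy as np
f=eyes.grab_frame("scene");a=f["pixels"][110:260,270:440];np.savez("scene2.npz",**f)
b=eyes.grab_frame("top");np.savez("top2.npz",**b);b=b["pixels"][130:280,150:320]
cv2.imwrite("pics/a5.png",cv2.resize(np.vstack([a,b]),None,fx=2,fy=2,interpolation=cv2.INTER_CUBIC)[:,:,::-1])
s=env.state();print(s["qpos"],s["ee_pos"],s["ee_rot"],s["time_s"],s["force"],s["torque"])
```

```text
[-1.22563613e+01  2.56052574e+01  1.08707415e+02  2.80398384e-03
  4.56856408e+01 -3.07092376e+01] [ 526.75725142 -102.65119837   28.98228314] [ 1.79997525e+02 -8.63773326e-04  1.08450917e+02] 17.0 [-0.73697834 -0.42026858 -2.41294752] [-0.13028121 -0.00743862 -0.01936288]
```

View pics/a5.png

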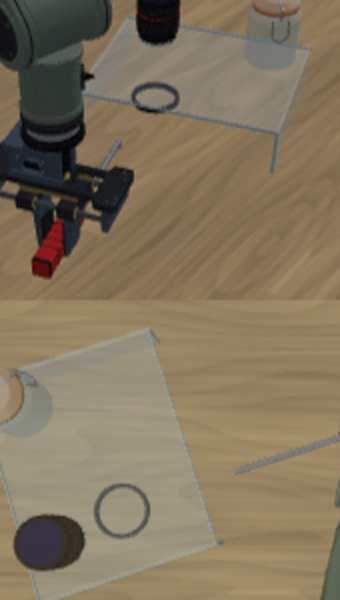

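The hook sits just outside the open front at about (268,215) in the top image. The shaft points in and looks level, and the ring is in front of it at (211,235).

Run:
```python
from h import *
f=dict(np.load("top2.npz"))
P=lambda x,y,z:w(f,(150+x/2-.25,130+y/2-.25),z)[0,:2]
h=P(236,171.5,39);s=P(338,136,39);d=h-s
print("hook end",h,"dir",np.degrees(np.arctan2(d[1],d[0])),"ring",P(122,211,5))
g=dict(np.load("scene2.npz"));print("scene shaft end z39",w(g,(270+120/2-.25,110+141/2-.25),39), "ring",w(g,(270+156/2-.25,110+97/2-.25),5))
```

```text
hook end [455.87977436 106.56031884] dir 109.7963603844924 ring [401.30037135 269.23061176]
scene shaft end z39 [[460.63474065 106.65608541  39.        ]] ring [[405.09037243 269.42877186   5.        ]]
```

Request:
{"method": "send_rows", "body": {
  "motion": [
    [-0.004,0.012,0,0,0,0,-1],
    [-0.013,0.04,0,0,0,0,-1],
    [-0.024,0.07,0,0,0,0,-1],
    [-0.034,0.1,0,0,0,0,-1],
    [-0.044,0.13,0,0,0,0,-1],
    [-0.054,0.16,0,0,0,0,-1],
    [-0.064,0.19,0,0,0,0,-1],
    [-0.075,0.22,0,0,0,0,-1],
    [-0.085,0.25,0,0,0,0,-1],
    [-0.095,0.28,0,0,0,0,-1],
    [-0.104,0.307,0,0,0,0,-1],
    [-0.11,0.325,0,0,0,0,-1],
    [-0.112,0.33,0,0,0,0,-1],
    [-0.112,0.33,0,0,0,0,-1],
    [-0.112,0.33,0,0,0,0,-1]
  ]
}}

```text
time_s: 18.88
ee_pos: [471.0, 62.1, 29.0]
ee_rot: [180.0, 0.0, 108.4]
force: [-0.1, 0.2, -1.1]
gripper_width: 25.9
gripper_force: 40.0
```

Run:
```python
from workcell import env, eyes
import cv2,numpy as np
f=eyes.grab_frame("scene");a=f["pixels"][120:200,290:400]
b=eyes.grab_frame("top")["pixels"][195:275,170:280]
cv2.imwrite("pics/a6.png",cv2.resize(np.vstack([a,b]),None,fx=3.7,fy=3.7,interpolation=cv2.INTER_CUBIC)[:,:,::-1])
```

```text
(no output)
```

View pics/a6.png

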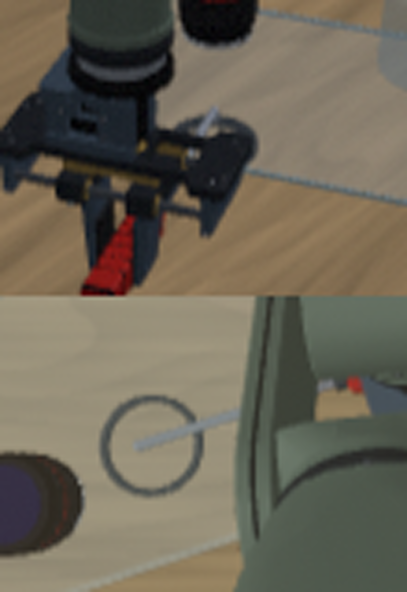

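The hook end is inside the ring in the top crop (138,447 against ring centre 152,445). I'm lowering it and dragging.

Request:
{"method": "send_rows", "body": {
  "motion": [
    [0,0,-0.016,0,0,0,-1],
    [0,0,-0.032,0,0,0,-1],
    [0,0,-0.044,0,0,0,-1],
    [0,0,-0.048,0,0,0,-1],
    [0,0,-0.048,0,0,0,-1],
    [0.005,-0.015,-0.048,0,0,0,-1],
    [0.01,-0.03,-0.048,0,0,0,-1],
    [0.015,-0.045,-0.048,0,0,0,-1],
    [0.02,-0.06,-0.048,0,0,0,-1],
    [0.027,-0.08,-0.048,0,0,0,-1],
    [0.034,-0.1,-0.048,0,0,0,-1],
    [0.04,-0.12,-0.048,0,0,0,-1],
    [0.04,-0.12,-0.048,0,0,0,-1]
  ]
}}

```text
time_s: 20.6
ee_pos: [491.2, 1.6, 5.0]
ee_rot: [180.0, 0.0, 108.4]
force: [0.1, -0.5, -2.4]
gripper_width: 25.7
gripper_force: 40.0
```

Request:
{"method": "send_rows", "body": {
  "motion": [
    [0.003,-0.01,0,0,0,0,-1],
    [0.01,-0.03,0,0,0,0,-1],
    [0.017,-0.05,0,0,0,0,-1],
    [0.024,-0.07,0,0,0,0,-1],
    [0.03,-0.09,0,0,0,0,-1],
    [0.037,-0.11,0,0,0,0,-1],
    [0.044,-0.13,0,0,0,0,-1],
    [0.05,-0.15,0,0,0,0,-1],
    [0.057,-0.17,0,0,0,0,-1],
    [0.064,-0.19,0,0,0,0,-1],
    [0.07,-0.21,0,0,0,0,-1],
    [0.077,-0.23,0,0,0,0,-1],
    [0.084,-0.25,0,0,0,0,-1],
    [0.09,-0.27,0,0,0,0,-1],
    [0.097,-0.29,0,0,0,0,-1],
    [0.1,-0.3,0,0,0,0,-1],
    [0.1,-0.3,0,0,0,0,-1]
  ]
}}

```text
time_s: 22.72
ee_pos: [540.9, -148.0, 4.9]
ee_rot: [180.0, 0.0, 108.4]
force: [-0.7, 0.2, -1.7]
gripper_width: 26.1
gripper_force: 40.0
```

Run:
```python
from workcell import env, eyes
import cv2,numpy as np
f=eyes.grab_frame("scene");a=f["pixels"][120:240,260:430]
b=eyes.grab_frame("top");np.savez("top3.npz",**b);b=b["pixels"][160:280,170:340]
cv2.imwrite("pics/a7.png",cv2.resize(np.vstack([a,b]),None,fx=2.4,fy=2.4,interpolation=cv2.INTER_CUBIC)[:,:,::-1])
```

```text
(no output)
```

View pics/a7.png

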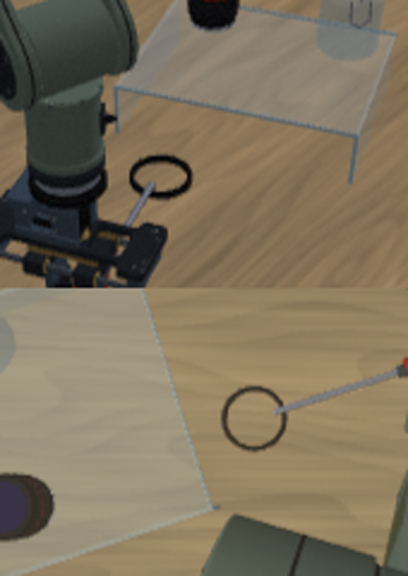

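The ring lies flat in front of the riser (top image about 276,214), clear of the front edge. Now I unhook by easing in, lifting and backing off, then lay the pick down.

Request:
{"method": "send_rows", "body": {
  "motion": [
    [-0.004,0.012,0,0,0,0,-1],
    [-0.008,0.024,0,0,0,0,-1],
    [-0.008,0.024,0,0,0,0,-1],
    [-0.008,0.024,0.02,0,0,0,-1],
    [-0.008,0.024,0.045,0,0,0,-1],
    [-0.008,0.024,0.06,0,0,0,-1],
    [-0.008,0.024,0.06,0,0,0,-1],
    [0.006,-0.02,0.06,0,0,0,-1],
    [0.02,-0.06,0.06,0,0,0,-1],
    [0.033,-0.1,0.06,0,0,0,-1],
    [0.044,-0.13,0.06,0,0,0,-1],
    [0.044,-0.13,0.06,0,0,0,-1],
    [0.044,-0.13,0.04,0,0,0,-1],
    [0.044,-0.13,0.02,0,0,0,-1],
    [0.044,-0.13,0.01,0,0,0,-1],
    [0.044,-0.13,0.004,0,0,0,-1],
    [0.044,-0.13,0,0,0,0,-1],
    [0.044,-0.13,-0.002,0,0,0,-1],
    [0.044,-0.13,-0.002,0,0,0,-1]
  ]
}}

```text
time_s: 25.2
ee_pos: [562.9, -212.6, 4.5]
ee_rot: [180.0, 0.0, 108.5]
force: [-0.3, 0.9, 1.0]
gripper_width: 25.4
gripper_force: 40.0
```

Request:
{"method": "send_rows", "body": {
  "motion": [
    [0,0,0,0,0,0,-0.45],
    [0,0,0,0,0,0,-0.35],
    [0,0,0,0,0,0,-0.1],
    [0,0,0,0,0,0,0.1],
    [0,0,0,0,0,0,0.2],
    [0,0,0.03,0,0,0,0.2],
    [0,0,0.1,0,0,0,0.2],
    [0,0,0.2,0,0,0,0.2],
    [0,0,0.3,0,0,0,0.2],
    [-0.1,0,0.4,0,0,0,0.2],
    [-0.2,-0.05,0.4,0,0,0,0.2],
    [-0.3,-0.1,0.4,0,0,0,0.2],
    [-0.3,-0.1,0.4,0,0,0,0.2],
    [-0.3,-0.1,0.4,0,0,0,0.2]
  ]
}}

```text
time_s: 26.95
ee_pos: [413.5, -262.8, 204.9]
ee_rot: [179.9, 0.1, 108.4]
force: [0.5, -0.2, 0.2]
gripper_width: 55.2
gripper_force: 0.0
```

Run:
```python
from workcell import env, eyes
import cv2,numpy as np
f=eyes.grab_frame("scene")["pixels"]
b=eyes.grab_frame("top");np.savez("top4.npz",**b);b=b["pixels"]
cv2.imwrite("pics/a8.png",np.vstack([f[70:370,140:460],b[120:300,120:500][:, :320]])[:,:,::-1])
s=env.state();print(s["time_s"],s["force"])
```

```text
27.05 [ 0.296986    0.38566545 -0.37924725]
```

View pics/a8.png

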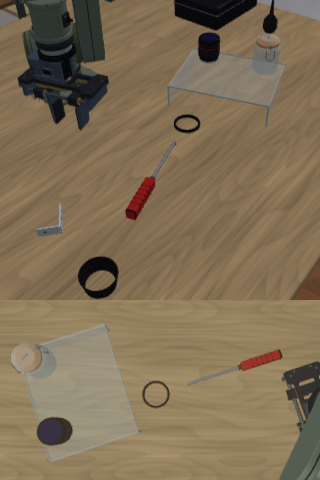

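The ring is flat and clear of the riser by about 33 mm. The pick lies free with its hook well outside the ring, and the jar, lens, hood and bracket haven't moved.

```bash
python3 -c "
from workcell import env
print(env.job_done())"
```

```text
the job is handed in; nothing more can be done
None
```

The job is handed in: the ring lies flat about 33 mm clear of the riser, the pick is laid down on the open desk with its hook out of the ring, and the last pictures show the jar, lens, hood and bracket where they were, at about 27 s of the 72 s allowed.

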